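Load a takeaway carton evenly on the portion scale

TASK

Put the two red-capped sauce jars into the light cardboard carton that stands on the kitchen scale, one upright in the middle of each half, so that it is loaded evenly. Set them down gently, not dropped, and without tipping the carton or sliding it from its place in the centre of the scale.

Things in the scene. Friction and masses are not known exactly. Their poses are not given: they have to be found in the camera images.
- jar_a: Sauce jar with a RED cap, tan sauce, white paper band: upright cylinder, 52 mm diameter from foot to cap, 85 mm tall, 160 to 240 g. Origin: centre of its underside, z up. Grip it near the top, from above, at any yaw. Same-sized jars with a green cap and with a white cap stand by it and are not wanted; the four stand in any order, at least 95 mm between centres.
- jar_b: The other red-capped sauce jar, exactly like jar_a (52 mm diameter, 85 mm tall, origin at the centre of its underside).
- carton: Open brown cardboard tray, loose, only 45 g, on the scale's smaller platform: 260 mm long (its y), 130 wide (its x), 40 high, walls and floor 4 mm. Origin: centre of its underside, z up. A dark fold line across the floor at y = 0 parts two halves, their middles at y = +63 and -63 mm, x = 0. One jar more than 80 mm from the fold may tip it; one in the middle of a half is safe.
- scale: White kitchen scale, fixed to the bench. Origin: on the bench under the platform's centre. Steel platform 140 x 140 mm, its top 52 mm above the bench; a display console reaches 123 mm out on its -x side, 30 mm high. The carton stands centred on it, its long side along the scale's y within 3 degrees.

How it is judged (in metres and radians):
At the end, for the whole second after the job is handed in: Both red-capped jars stand upright (10 deg) at rest on the carton floor, one in each half, 43 to 83 mm from the fold line and within 20 mm of the long centre line. The carton is at rest, level (5 deg), within 20 mm of the scale's centre and 12 deg of square to it (((y of jar_a in the frame of carton between 0.043 and 0.083 m and y of jar_b in the frame of carton between -0.083 and -0.043 m) or (y of jar_a in the frame of carton between -0.083 and -0.043 m and y of jar_b in the frame of carton between 0.043 and 0.083 m)) and x of jar_a in the frame of carton between -0.02 and 0.02 m and z of jar_a in the frame of carton between -0.004 and 0.014 m and angle between each of jar_a, jar_b's own z axis and vertical below 0.175 rad and linear speed of each of jar_a, jar_b, carton below 0.02 m/s and x of jar_b in the frame of carton between -0.02 and 0.02 m and z of jar_b in the frame of carton between -0.004 and 0.014 m and angle between carton's own z axis and vertical below 0.087 rad and horizontal distance between carton and scale below 0.02 m and angle between the y axis of carton and the y axis of scale, either way round below 0.21 rad); the robot touches nothing.
It fails at once if the carton tips by more than 10 degrees (angle between carton's own z axis and vertical above 0.175 rad).
It fails at once if a red-capped jar is dropped or knocked flying: it moves faster than 0.6 m/s (a fall of about 20 mm) while no finger touches it (contact force between the fingers and jar_a below 0.05 N and linear speed of jar_a above 0.6 m/s).
It fails at once if a red-capped jar is dropped or knocked flying: it moves faster than 0.6 m/s (a fall of about 20 mm) while no finger touches it (contact force between the fingers and jar_b below 0.05 N and linear speed of jar_b above 0.6 m/s).
It also fails if it takes over 70 s, if anything falls off the work surface, if the arm or the gripper's body presses on something with over 40 N, if the wrist force passes 120 N, or if a joint passes its speed limit or range.

ROBOT

A 6-joint arm with a two-finger parallel gripper is mounted at the origin on the work surface. World frame = base frame: x ahead of the robot, y to its left, z up, the work surface at z = 0. Lengths are in mm, angles in rad, forces in N, time in s.
With the tool pointing down it reaches from about 150 to 775 mm from the base axis. Payload 6.1 kg.
Tool frame: the origin (TCP) lies midway between the tips of the shut fingers; the grasp point (between the pads) lies robot.tcp_to_grasp behind it (robot.tcp_to_grasp is the distance from the TCP to the grasp point, in mm); z points along the fingers, x is the direction in which the jaws open and shut, and the axes are right-handed (so a half turn about z gives the same grasp; the last joint's range is limited). The gripper opens to 85 mm and grips with 20 to 120 N. Pads are 22 mm wide; open, the fingers measure 114 mm over their backs; the gripper's body (76 mm by 85 mm) begins 54 mm behind the grasp point. The pads swing forward as they close: fully open they stand 13 mm farther back than shut.
Start: joints at [-1.15, 0.126, -0.04, 1.405, 0, 1.571], TCP at [214.449, -479.186, 231.295] pointing down, gripper open.
Joint ranges: [-2.72, 2.72], [-0.95, 1.95], [-1.27, 1.35], [-1.78, 2.02], [-1.46, 1.47], [-3.14, 3.14]. Speed limits (rad/s): [2.39, 2.39, 3.01, 3.14, 3.14, 3.14].

INTERFACE

Orientations are given as a rotation vector (axis times angle).
In Python, from workcell import telemetry, optics, robot gives the robot as it stands.
- The arm moves only by the shell command python3 -m inch 'ROWS' [FORCE]. ROWS is JSON, a list of rows, each a list of 3 entries, a list of its own where there are three numbers: the shift along the tool's x, y, z in mm, then the turn about the tool's z in rad, then the finger opening in mm, from 0 to 85.4. In form: [[[tx, ty, tz], roll, fingers], ...]. A call has 1 to 12 rows; each row shifts and turns the commanded pose from where the row before left it, along the tool's axes as they then stand; what a row does not reach is not made up. A row lasts 1/8 s, in which the tool goes at most 62.5 mm and 10.7 degrees, less where a joint would pass 70% of its speed; a pose out of reach is approached as far as the arm can. A call is refused whole if a number of a shift passes 62.5 or a number of a turn 0.188, either way. A call with a gripper value outside its range is refused whole. The fingers move at their own pace and stop on an object; FORCE is the grip in N (left out, the last holds). Time passes only in rows, so rows that do not move let the fingers close. It gives the time, the measured TCP pose, the force and the opening at its end, in the units of the state.
- telemetry.sense(): the state, without advancing time (a new reading comes with each control period).
- optics.grab_frame(name): name is "scene" or "side" or "wrist"; returns the picture (384x512x3 uint8, red, green, blue); there is no depth.
- optics.calibration(name): a dict with "mtx" (3x3 intrinsics, pixels), "xyz" and "rotation" of the camera in the world; the wrist camera has in their place "mount" (4x4, takes a point from camera to tool coordinates, whose origin is the TCP and whose axes are the tool frame's). Camera axes: x right, y up, looking along -z (the intrinsics and any distortion apply to the point x, -y, -z); pixel columns grow to the right and rows downward; lengths in mm; the calibration is good to about 2 mm. The wrist camera is an equidistant fisheye: a pixel r from the principal point sees the ray r / f radians off the axis. A picture is of the moment at which its call begins: read the wrist's pose just before it. calibration takes no time and is no camera call.
- robot.close_job(): hands the job in, once; it reports no verdict.
The state is a dict: "clock": time; "joints": joint angles; "qd": joint speeds; "tau": joint torques, N m; "tool_pos": TCP position; "orientation": TCP orientation; "ft_force": force on the tool from outside, world axes, zero at the start; "wrist_torque": the same for the moment, N m; "finger_gap": opening from 0.0 (shut) to 1.0 (fully open).
Only numpy, scipy, OpenCV 4.12 (cv2) and the standard library are available. Lean on these libraries where they do the work, as an engineer would, in place of code of your own. Each camera call takes 0.05 s, during which the arm holds its last target. There are 200 camera calls.

## Working session

There is one attempt and no reset: what is moved stays moved. The work goes in short steps, Python scripts to look and compute and a shell command to move; the robot and the scene stay as the last step left them, time stands still between calls to the robot, and variables do not carry over. Pictures are saved under pics/ and viewed, about 8 in all and at most 12, crops included, and the job is handed in when it is done.

```bash
mkdir -p pics; ls; python3 - <<'E'
from workcell import telemetry, optics, robot
import cv2,numpy as np
np.set_printoptions(precision=4,suppress=True)
print(telemetry.sense(),robot.tcp_to_grasp)
for n in("scene","side","wrist"):
    print(n,optics.calibration(n))
    im=optics.grab_frame(n)
    cv2.imwrite(f"pics/{n}0.png",im[...,::-1])
E
```

```text
pics
{'clock': 0.0, 'joints': array([-1.15  ,  0.1264, -0.0406,  1.4054,  0.    ,  1.5708]), 'qd': array([-0.0003, -0.0005, -0.0005,  0.0015, -0.0003,  0.0011]), 'tau': array([  0.0004, -43.5913,  35.2924,   0.0174,   0.    ,  -0.    ]), 'tool_pos': array([ 214.2871, -478.8375,  230.5461]), 'orientation': array([-2.6357,  1.7081,  0.002 ]), 'ft_force': array([ 0.381 , -0.3646,  0.4424]), 'wrist_torque': array([ 0.0214, -0.001 , -0.0208]), 'finger_gap': 0.9981553038184523} 18.700000000000003
scene {'mtx': array([[399.1833,   0.    , 256.426 ],
       [  0.    , 399.1833, 197.835 ],
       [  0.    ,   0.    ,   1.    ]]), 'xyz': array([1027.7239,  -70.4093,  560.5125]), 'rotation': array([0.6752, 0.5323, 1.2617])}
side {'mtx': array([[346.6596,   0.    , 257.4927],
       [  0.    , 346.6596, 189.8513],
       [  0.    ,   0.    ,   1.    ]]), 'xyz': array([ 433.0168, -412.5879,  582.0929]), 'rotation': array([ 0.7817, -0.0768, -0.1873])}
wrist {'mtx': array([[297.3186,   0.    , 252.4387],
       [  0.    , 297.3186, 189.5132],
       [  0.    ,   0.    ,   1.    ]]), 'mount': array([[   1.    ,   -0.0004,   -0.0005,   -1.2946],
       [  -0.0005,   -0.9529,   -0.3032,  -78.3691],
       [  -0.0003,    0.3032,   -0.9529, -142.1328],
       [   0.    ,    0.    ,    0.    ,    1.    ]])}
```

View pics/scene0.png

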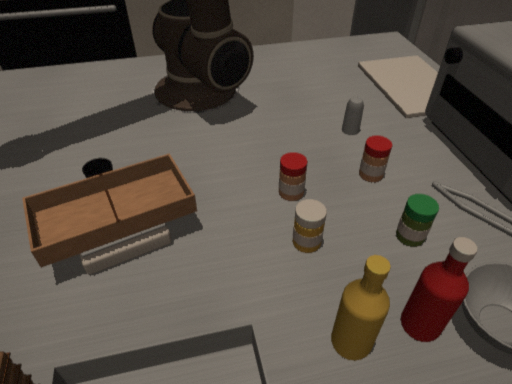

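View pics/side0.png

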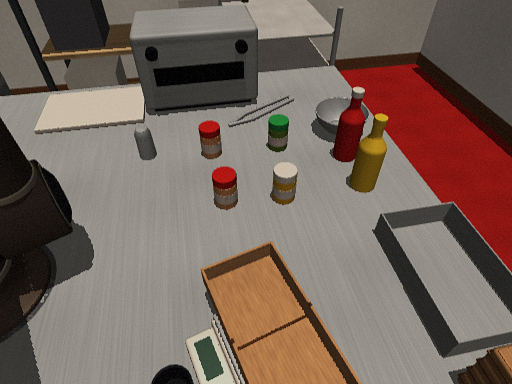

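The scene view shows red caps at about (294,163) and (377,146), white at (311,213), green at (420,208), and the carton around (112,207). In the side view the red caps are at (210,130) and (225,175). I'll fit model silhouettes to colour masks in both views.

```bash
cat > h.py <<'E'
import cv2,numpy as np
from scipy.spatial.transform import Rotation as R
from scipy.optimize import minimize
from workcell import telemetry, optics, robot
np.set_printoptions(precision=3,suppress=True)
def proj(P,n):
    c=optics.calibration(n); p=(np.asarray(P)-c["xyz"])@R.from_rotvec(c["rotation"]).as_matrix()
    q=np.c_[p[:,0],-p[:,1],-p[:,2]]@c["mtx"].T
    return q[:,:2]/q[:,2:]
def masks(im):
    h=cv2.cvtColor(im,cv2.COLOR_RGB2HSV); H,S,V=h[...,0],h[...,1],h[...,2]
    red=((H<5)|(H>174))&(S>170)&(V>50)
    br=(H>=6)&(H<=16)&(S>95)&(V>50)
    return red,br
def cyl(x,y,z0,z1,r=26):
    a=np.linspace(0,2*np.pi,48); c=np.c_[x+r*np.cos(a),y+r*np.sin(a)]
    return np.r_[np.c_[c,c[:,0]*0+z0],np.c_[c,c[:,0]*0+z1]]
def box(x,y,t,z0=52,z1=92):
    B=np.array([[a,b] for a in(-65,65) for b in(-130,130)])
    c,s=np.cos(t),np.sin(t); B=B@np.array([[c,s],[-s,c]])+[x,y]
    return np.r_[np.c_[B,B[:,0]*0+z0],np.c_[B,B[:,0]*0+z1]]
def cost(P,ms):
    s=0
    for n,m in ms.items():
        q=cv2.convexHull(proj(P,n).astype(np.float32))
        z=np.zeros(m.shape,np.uint8); cv2.fillConvexPoly(z,np.round(q*16).astype(int),1,shift=4)
        s+=1-(z.astype(bool)&m).sum()/max(1,(z.astype(bool)|m).sum())
    return s
def comp(m,px,close=False):
    m=m.astype(np.uint8)
    if close: m=cv2.morphologyEx(m,cv2.MORPH_CLOSE,np.ones((7,7)))
    l=cv2.connectedComponents(m)[1]
    return l==l[px[1],px[0]]
def fit(f,x0,step,ms):
    S=np.vstack([x0]+[np.array(x0)+np.eye(len(x0))[i]*step[i] for i in range(len(x0))])
    r=minimize(lambda p:cost(f(*p),ms),x0,method="Nelder-Mead",options=dict(initial_simplex=S,xatol=.05,fatol=1e-4))
    return r.x,r.fun
def unproj(px,n,z):
    c=optics.calibration(n); d=np.linalg.inv(c["mtx"])@[*px,1]; d=R.from_rotvec(c["rotation"]).as_matrix()@[d[0],-d[1],-d[2]]
    return (c["xyz"]+d*(z-c["xyz"][2])/d[2])[:2]
E
python3 - <<'E'
from h import *
S=cv2.imread("pics/scene0.png")[...,::-1].copy(); D=cv2.imread("pics/side0.png")[...,::-1].copy()
rs,bs=masks(S); rd,bd=masks(D)
for a,b in(((294,163),(225,175)),((377,146),(210,130))):
    ms={"scene":comp(rs,a),"side":comp(rd,b)}; x0=[*unproj(a,"scene",75),65]
    print("jar",x0,unproj(b,"side",75),fit(lambda x,y,h:cyl(x,y,h,85),x0,[10,10,5],ms),[m.sum() for m in ms.values()])
ms={"scene":comp(bs,(80,215),1)}; x0=[*unproj((112,207),"scene",70),0]
print("box",x0,fit(box,x0,[15,15,.1],ms)); ms["side"]=comp(bd,(250,290),1)
r=fit(box,x0,[15,15,.1],ms);print(r)
for c,n in(((311,213),"white"),((420,208),"green")): print(n,unproj(c,"scene",75))
cv2.imwrite("pics/m.png",np.hstack([ms["scene"],ms["side"]]).astype(np.uint8)*255)
E
```

```text
jar [np.float64(464.86793136538404), np.float64(137.7694033811926), 65] [471.959 141.793] (array([469.019, 132.424,  71.096]), np.float64(0.1863435072390296)) [np.int64(504), np.int64(439)]
jar [np.float64(451.5677053803503), np.float64(316.66316041250155), 65] [456.964 313.895] (array([456.125, 314.281,  72.411]), np.float64(0.20670585434635314)) [np.int64(450), np.int64(302)]
box [np.float64(501.4575595075024), np.float64(-200.5628112600699), 0] (array([ 495.509, -201.308,    0.258]), np.float64(0.026094570928196115))
(array([ 496.446, -199.84 ,    0.253]), np.float64(0.04927674245364677))
white [598.249 126.28 ]
green [629.747 310.688]
```

View pics/wrist0.png

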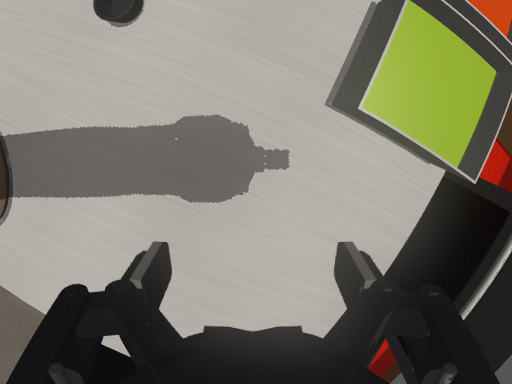

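The carton fit is good (496, −200, yaw 0.255). The jars come out near (468,134) and (456,314), with a coarser fit that I'll refine from the wrist camera. Moving over jar 1 now.

```bash
python3 -m inch '[[[-25,0,0],0,85],[[-25,0,0],0,85],[[0,0,0],-0.1643,85],[[0,0,0],-0.1643,85],[[0,0,0],-0.1643,85],[[0,0,0],-0.1643,85],[[0,0,0],-0.1643,85],[[0,0,0],-0.1643,85],[[0,0,0],-0.1643,85],[[18,-37.5,0],0,85],[[18,-37.5,0],0,85],[[18,-37.5,0],0,85]]' 40; python3 -m inch '[[[18,-37.5,0],0,85],[[18,-37.5,0],0,85],[[18,-37.5,0],0,85],[[18,-37.5,0],0,85],[[18,-37.5,0],0,85],[[18,-37.5,0],0,85],[[18,-37.5,0],0,85],[[18,-37.5,0],0,85],[[18,-37.5,0],0,85],[[18,-37.5,0],0,85],[[18,-37.5,0],0,85],[[0,0,0],0,85]]'
cat >> h.py <<'E'
def wray(px):
    """pixel(s) in wrist image -> world origin, directions"""
    c=optics.calibration("wrist"); s=telemetry.sense(); M=c["mtx"]
    u=(np.atleast_2d(px)-M[:2,2])/[M[0,0],M[1,1]]; r=np.hypot(*u.T); k=np.sin(r)/np.maximum(r,1e-9)
    d=np.c_[u[:,0]*k,-u[:,1]*k,-np.cos(r)]
    T=R.from_rotvec(s["orientation"]).as_matrix()
    return s["tool_pos"]+T@c["mount"][:3,3], d@c["mount"][:3,:3].T@T.T
def wplane(px,z):
    o,d=wray(px); return (o+d*((z-o[2])/d[:,2])[:,None])[:,:2]
E
python3 - <<'E'
from h import *
s=telemetry.sense(); print(s["clock"],s["tool_pos"],s["orientation"],s["joints"])
cv2.imwrite("pics/w1.png",optics.grab_frame("wrist")[...,::-1])
E
```

```text
clock: 1.65
tool_pos: [248.2, -319.9, 231.0]
orientation: [-3.141, 0.001, 0.0]
ft_force: [0.4, -0.0, 0.3]
finger_gap: 0.992
clock: 3.15
tool_pos: [446.6, 93.4, 230.5]
orientation: [3.142, 0.006, -0.002]
ft_force: [0.2, -0.7, 0.2]
finger_gap: 0.993
3.15 [446.554  93.393 230.521] [ 3.142  0.006 -0.002] [ 0.206 -0.003 -0.179  1.396  0.     1.773]
```

View pics/w1.png

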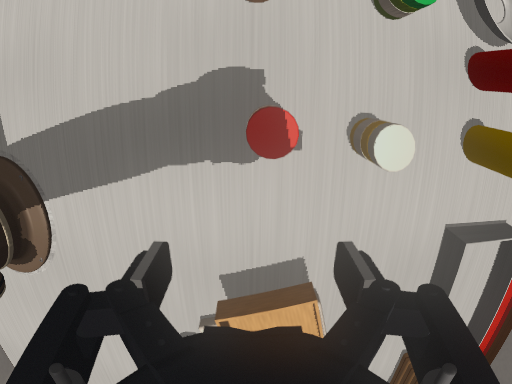

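The wrist view shows the red cap at (272,132), the white cap at (395,147) and the carton edge at the bottom. I'll back-project the cap contour to z=85.

```bash
cat >> h.py <<'E'
def capfit(im,px):
    m=comp(masks(im)[0],px,1).astype(np.uint8)
    c=max(cv2.findContours(m,cv2.RETR_EXTERNAL,cv2.CHAIN_APPROX_NONE)[0],key=len)[:,0]
    w=wplane(c,85); (x,y),r=cv2.minEnclosingCircle((w*1).astype(np.float32)); e=cv2.fitEllipse(w.astype(np.float32))
    return (x,y,r),e
E
python3 - <<'E'
from h import *
im=cv2.imread("pics/w1.png")[...,::-1].copy()
print(capfit(im,(272,132)))
E
```

```text
((469.55133056640625, -300.5155944824219, 721.9354248046875), ((455.4037170410156, -55.34490966796875), (734.257080078125, 1304.7430419921875), 89.33028411865234))
```

```bash
sed -i 's/(S>170)/(S>120)/' h.py; python3 - <<'E'
from h import *
im=cv2.imread("pics/w1.png")[...,::-1].copy()
print(cv2.cvtColor(im,cv2.COLOR_RGB2HSV)[132,[255,272,290]], capfit(im,(272,132)))
S=cv2.imread("pics/scene0.png")[...,::-1].copy(); D=cv2.imread("pics/side0.png")[...,::-1].copy()
rs,bs=masks(S); rd,bd=masks(D)
for a,b in(((294,163),(225,175)),((377,146),(210,130))):
    ms={"scene":comp(rs,a,1),"side":comp(rd,b,1)}
    print("jar",fit(lambda x,y,h:cyl(x,y,h,85),[*unproj(a,"scene",75),65],[10,10,5],ms))
E
```

```text
[[  1 173 127]
 [  2 164 129]
 [  2 167 211]] ((464.9729919433594, 137.895751953125, 25.80228042602539), ((464.84027099609375, 137.7860107421875), (49.8996467590332, 50.59763717651367), 66.07598114013672))
jar (array([469.23 , 133.793,  70.693]), np.float64(0.11076043875011521))
jar (array([455.181, 314.915,  71.471]), np.float64(0.11698024515771333))
```

```bash
python3 -m inch '[[[10,-21.5,15],0,85],[[10,-21.5,15],0,85],[[0,0,25],0,85],[[0,0,20],0,85],[[0,0,0],0,85],[[0,0,0],0,85]]'
python3 - <<'E'
from h import *
s=telemetry.sense(); print(s["clock"],s["tool_pos"],s["orientation"])
im=optics.grab_frame("wrist"); cv2.imwrite("pics/w2.png",im[...,::-1])
m=masks(im)[0].astype(np.uint8); n,l,st,ce=cv2.connectedComponentsWithStats(m)
for i in range(1,n):
    if st[i,4]>300: print(st[i],ce[i],capfit(im,tuple(ce[i].astype(int))))
E
```

```text
clock: 3.95
tool_pos: [466.1, 133.9, 157.2]
orientation: [-3.141, 0.001, -0.001]
ft_force: [-0.5, -0.2, 0.4]
finger_gap: 0.993
3.95 [466.094 133.869 157.221] [-3.141  0.001 -0.001]
[490  74  22  47 855] [501.809  96.094] ((704.5448608398438, 236.40367126464844, 24.214187622070312), ((699.1801147460938, 235.85142517089844), (34.79511642456055, 48.59416961669922), 4.459573268890381))
[ 219  159   66   68 3504] [251.761 193.1  ] ((466.15155029296875, 141.15994262695312, 27.349428176879883), ((466.1612548828125, 140.9933624267578), (49.60913848876953, 53.89384078979492), 3.235588312149048))
```

```bash
python3 -m inch '[[[0,-4,20],0,85],[[0,0,25],0,85],[[0,0,25],0,85],[[0,0,25],0,85],[[0,0,16],0,85],[[0,0,0],0,85],[[0,0,0],0,48],[[0,0,0],0,40],[[0,0,0],0,40],[[0,0,0],0,40],[[0,0,0],0,40],[[0,0,0],0,40]]' 40; python3 -m inch '[[[0,0,-5],0,40],[[0,0,-5],0,40],[[0,0,0],0,40]]'
```

```text
clock: 5.5
tool_pos: [466.6, 138.7, 46.5]
orientation: [-3.141, -0.0, -0.003]
ft_force: [-1.1, -1.5, 6.0]
finger_gap: 0.599
clock: 5.88
tool_pos: [466.2, 138.5, 55.6]
orientation: [-3.141, -0.0, -0.001]
ft_force: [1.2, 1.1, -2.3]
finger_gap: 0.594
```

```bash
python3 -m inch '[[[0,0,-20],0,40],[[0,0,-30],0,40],[[0,0,-35],0,40],[[0,10,-30],0,40],[[5,30,0],0,40],[[5,40,0],0,40],[[5,40,0],0,40],[[5,40,0],0,40],[[5,40,0],0,40],[[5,40,0],0,40],[[5,40,0],0,40]]'; python3 -m inch '[[[5,40,0],0,40],[[5,40,0],0,40],[[1,25,0],0,40],[[0,15,0],0,40],[[0,0,0],0,40],[[0,0,0],0,40]]'
python3 - <<'E'
from h import *
s=telemetry.sense(); print(s["clock"],s["tool_pos"],s["orientation"],s["ft_force"],s["wrist_torque"])
a=optics.grab_frame("wrist");b=optics.grab_frame("scene"); cv2.imwrite("pics/w3.png",a[...,::-1]);cv2.imwrite("pics/s3.png",b[...,::-1])
cv2.imwrite("pics/ws3.png",cv2.resize(np.vstack([a[:,56:456],b[60:340,:400]]),None,fx=.9,fy=.9)[...,::-1])
E
```

```text
clock: 7.25
tool_pos: [500.9, -142.9, 170.0]
orientation: [-3.141, 0.0, 0.0]
ft_force: [0.0, 0.2, -2.2]
finger_gap: 0.596
clock: 8.0
tool_pos: [511.9, -260.7, 170.2]
orientation: [-3.141, -0.001, 0.0]
ft_force: [-0.4, 0.1, -2.6]
finger_gap: 0.599
8.0 [ 511.937 -260.688  170.243] [-3.141 -0.001  0.   ] [-0.443  0.13  -2.601] [-0.021 -0.026 -0.005]
```

View pics/ws3.png

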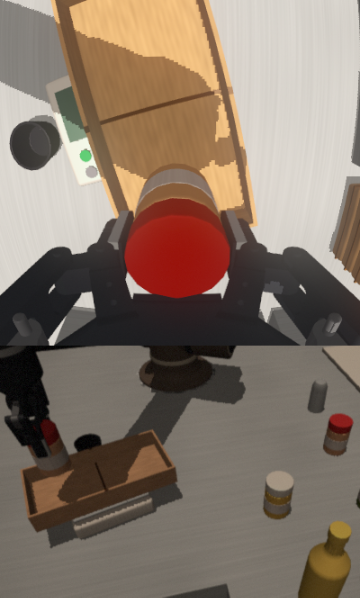

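The wrist view shows the jar held upright over the −y half, with the fold running from (167,137) to (296,102) in the full image and the cap near (254,276). I'll check these against the carton fit.

```bash
python3 - <<'E'
from h import *
f=wplane([(167,137),(296,102)],56); print(f,f.mean(0),np.arctan2(*(f[1]-f[0])[::-1]))
im=cv2.imread("pics/w3.png")[...,::-1].copy()
m=comp(masks(im)[0],(254,276),1); ys,xs=np.nonzero(m);print(xs.min(),xs.max(),ys.min(),ys.max(), xs[ys>320].mean())
print("cap edges at z209 L,R,bottom:",wplane([(xs.min(),275),(xs.max(),275),(254,ys.max())],208.5))
E
```

```text
[[ 436.231 -214.229]
 [ 549.495 -184.395]] [ 492.863 -199.312] 0.2575571298562738
194 311 221 331 252.2156862745098
cap edges at z209 L,R,bottom: [[ 487.454 -252.583]
 [ 537.008 -252.518]
 [ 513.003 -285.255]]
```

```bash
python3 -m inch '[[[-1,0,15],0,40],[[0,0,20],0,40],[[0,0,15],0,40],[[0,0,8],0,40],[[0,0,4],0,40],[[0,0,0],0,40],[[0,0,1.5],0,40],[[0,0,1],0,40],[[0,0,0],0,40]]'; python3 -m inch '[[[0,0,1],0,40],[[0,0,1],0,40],[[0,0,0],0,40]]'
```

```text
clock: 9.22
tool_pos: [511.0, -261.6, 105.9]
orientation: [3.142, 0.0, 0.0]
ft_force: [-0.3, -1.1, -2.5]
finger_gap: 0.601
clock: 9.6
tool_pos: [511.0, -261.5, 103.7]
orientation: [-3.142, -0.0, 0.0]
ft_force: [0.1, -0.1, -2.3]
finger_gap: 0.597
```

```bash
python3 -m inch '[[[0,0,0.8],0,40],[[0,0,0],0,40]]'; python3 -m inch '[[[0,0,0.7],0,40],[[0,0,0],0,40]]';  python3 -m inch '[[[0,0,0.5],0,40],[[0,0,0],0,40]]'
```

```text
clock: 9.85
tool_pos: [511.0, -261.5, 102.9]
orientation: [-3.142, -0.0, 0.0]
ft_force: [-0.9, 0.4, -2.4]
finger_gap: 0.602
clock: 10.1
tool_pos: [511.0, -261.6, 102.6]
orientation: [3.141, 0.0, 0.0]
ft_force: [-1.2, 0.5, -0.1]
finger_gap: 0.595
clock: 10.35
tool_pos: [511.1, -261.6, 102.6]
orientation: [3.141, 0.0, 0.001]
ft_force: [-2.5, 1.1, 6.2]
finger_gap: 0.601
```

```bash
python3 -m inch '[[[0,0,-0.5],0,40],[[0,0,0],0,56],[[0,0,0],0,60],[[0,0,0],0,68],[[0,0,0],0,85],[[0,0,0],0,85],[[0,0,0],0,85]]'; python3 -m inch '[[[0,0,-5],0,85],[[0,0,-15],0,85],[[0,0,-35],0,85],[[0,0,-40],0,85],[[0,0,-30],0,85],[[0,0,0],0,85]]'
python3 - <<'E'
from h import *
s=telemetry.sense(); print(s["clock"],s["tool_pos"])
a=optics.grab_frame("wrist");b=optics.grab_frame("scene"); cv2.imwrite("pics/w4.png",a[...,::-1]);cv2.imwrite("pics/s4.png",b[...,::-1])
m=comp(masks(b)[1],(130,200),1); print(fit(box,[496,-200,.25],[10,10,.1],{"scene":m}))
E
```

```text
clock: 11.22
tool_pos: [511.0, -261.5, 102.3]
orientation: [3.142, 0.0, 0.0]
ft_force: [0.5, 0.1, 0.8]
finger_gap: 0.998
clock: 11.98
tool_pos: [512.3, -262.2, 231.3]
orientation: [3.139, 0.0, 0.009]
ft_force: [0.4, -1.0, -1.4]
finger_gap: 0.996
11.975 [ 512.276 -262.174  231.318]
(array([ 495.264, -200.801,    0.265]), np.float64(0.1177601118196907))
```

View pics/w4.png

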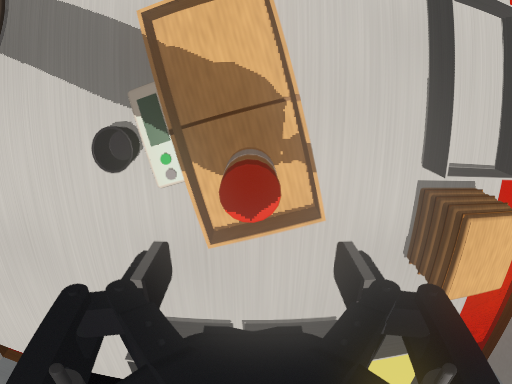

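Jar 1 stands upright in the −y half, with its cap at (250,190), and the carton has not moved. Now jar 2.

```bash
python3 -m inch '[[[-4,-25,0],0,85],[[-4,-42,0],0,85],[[-4,-42,0],0,85],[[-4,-42,0],0,85],[[-4,-42,0],0,85],[[-4,-42,0],0,85],[[-4,-42,0],0,85],[[-4,-42,0],0,85],[[-4,-42,0],0,85],[[-4,-42,0],0,85],[[-4,-42,0],0,85],[[-4,-42,0],0,85]]'; python3 -m inch '[[[-6,-42,0],0,85],[[-6,-30,10],0,85],[[0,-10,20],0,85],[[0,0,20],0,85],[[0,0,0],0,85],[[0,0,0],0,85]]'
python3 - <<'E'
from h import *
s=telemetry.sense(); print(s["clock"],s["tool_pos"],s["orientation"],s["joints"])
im=optics.grab_frame("wrist"); cv2.imwrite("pics/w5.png",im[...,::-1])
m=masks(im)[0].astype(np.uint8); n,l,st,ce=cv2.connectedComponentsWithStats(m)
for i in range(1,n):
    if st[i,4]>300: print(st[i],ce[i],capfit(im,tuple(ce[i].astype(int))))
E
```

```text
clock: 13.58
tool_pos: [461.1, 227.1, 226.4]
orientation: [3.141, 0.001, -0.003]
ft_force: [0.4, 0.5, -0.2]
finger_gap: 0.999
clock: 14.32
tool_pos: [450.4, 307.6, 177.7]
orientation: [3.142, 0.001, -0.0]
ft_force: [-0.1, -0.3, -0.2]
finger_gap: 1.001
14.325 [450.357 307.558 177.667] [ 3.142  0.001 -0.   ] [ 0.599  0.169 -0.106  1.296  0.     2.169]
[ 223  144   62   63 3032] [253.32  175.338] ((452.11181640625, 323.349365234375, 26.705833435058594), ((451.79107666015625, 323.2685546875), (49.77432632446289, 52.68413543701172), 179.8047332763672))
[ 470  199   42   63 1786] [493.261 225.515] ((737.6385498046875, 253.75521850585938, 65.15192413330078), ((732.9599609375, 264.69158935546875), (50.589332580566406, 121.48318481445312), 54.47019577026367))
```

View pics/w5.png

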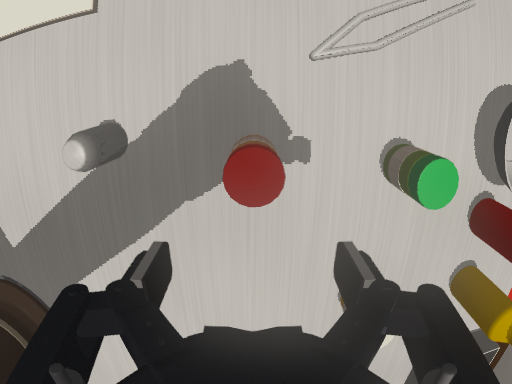

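The red cap is at (254,175) with clear space around it, so jar 2 is at about (452,322). Descending and gripping.

```bash
python3 -m inch '[[[1.5,-14.5,0],0,85],[[0,0,20],0,85],[[0,0,30],0,85],[[0,0,30],0,85],[[0,0,30],0,85],[[0,0,21],0,85],[[0,0,0],0,85],[[0,0,0],0,48],[[0,0,0],0,40],[[0,0,0],0,40],[[0,0,0],0,40],[[0,0,0],0,40]]' 40; python3 -m inch '[[[0,0,0],0,40],[[0,0,-5],0,40],[[0,0,-5],0,40],[[0,0,0],0,40]]'
```

```text
clock: 15.88
tool_pos: [453.1, 322.7, 47.8]
orientation: [-3.14, -0.0, -0.003]
ft_force: [-1.4, 0.8, 5.8]
finger_gap: 0.604
clock: 16.38
tool_pos: [452.7, 322.0, 56.7]
orientation: [-3.141, 0.0, -0.001]
ft_force: [0.1, 0.5, -1.2]
finger_gap: 0.601
```

```bash
python3 -m inch '[[[0,0,-20],0,40],[[0,0,-35],0,40],[[0,0,-35],0,40],[[0,15,-30],0,40],[[2,30,0],0,40],[[3,42,0],0,40],[[3,42,0],0,40],[[3,42,0],0,40],[[3,42,0],0,40],[[3,42,0],0,40],[[3,42,0],0,40],[[3,42,0],0,40]]'; python3 -m inch '[[[3,42,0],0,40],[[3,42,0],0,40],[[0,25,0],0,40],[[0,13,0],0,40],[[0,0,0],0,40],[[0,0,0],0,40]]'
python3 - <<'E'
from h import *
s=telemetry.sense(); print(s["clock"],s["tool_pos"],s["orientation"],s["ft_force"])
a=optics.grab_frame("wrist");b=optics.grab_frame("scene"); cv2.imwrite("pics/w6.png",a[...,::-1])
cv2.imwrite("pics/ws6.png",cv2.resize(np.vstack([a[:,56:456],b[60:340,:400]]),None,fx=.9,fy=.9)[...,::-1])
E
```

```text
clock: 17.88
tool_pos: [475.3, -18.4, 176.2]
orientation: [3.142, 0.0, -0.0]
ft_force: [1.1, -0.5, -1.9]
finger_gap: 0.598
clock: 18.62
tool_pos: [481.4, -138.2, 176.2]
orientation: [-3.141, -0.001, 0.0]
ft_force: [-0.1, 0.1, -2.4]
finger_gap: 0.599
18.625 [ 481.44  -138.217  176.236] [-3.141 -0.001  0.   ] [-0.118  0.068 -2.412]
```

View pics/ws6.png

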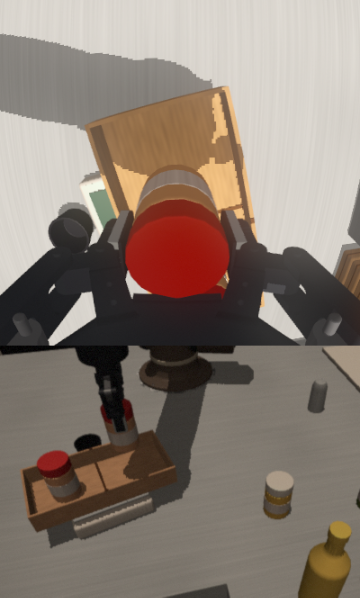

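Jar 2 is upright over the +y half; jar 1 is still standing and the carton is in place. Lowering.

```bash
python3 -m inch '[[[-2,0,15],0,40],[[0,0,22],0,40],[[0,0,18],0,40],[[0,0,9],0,40],[[0,0,4],0,40],[[0,0,1.5],0,40],[[0,0,0],0,40]]'; python3 -m inch '[[[0,0,1],0,40],[[0,0,0],0,40]]'; python3 -m inch '[[[0,0,0.8],0,40],[[0,0,0],0,40]]'
```

```text
clock: 19.6
tool_pos: [479.8, -139.1, 107.2]
orientation: [3.141, 0.0, 0.001]
ft_force: [0.0, 0.2, -1.3]
finger_gap: 0.602
clock: 19.85
tool_pos: [479.6, -139.1, 106.0]
orientation: [3.141, 0.0, 0.001]
ft_force: [0.0, -0.2, -1.5]
finger_gap: 0.601
clock: 20.1
tool_pos: [479.5, -139.0, 105.0]
orientation: [-3.142, -0.0, 0.0]
ft_force: [0.2, -0.4, -1.6]
finger_gap: 0.598
```

```bash
python3 -m inch '[[[0,0,0.8],0,40],[[0,0,0],0,40]]'; python3 -m inch '[[[0,0,0.6],0,40],[[0,0,0],0,40]]'
```

```text
clock: 20.35
tool_pos: [479.5, -139.0, 104.1]
orientation: [-3.142, -0.0, 0.0]
ft_force: [0.2, 0.4, -2.0]
finger_gap: 0.601
clock: 20.6
tool_pos: [479.5, -139.1, 103.9]
orientation: [3.141, 0.0, 0.0]
ft_force: [-0.4, 0.1, 1.1]
finger_gap: 0.599
```

Contact. Releasing, retreating and checking.

```bash
python3 -m inch '[[[0,0,0],0,56],[[0,0,0],0,60],[[0,0,0],0,68],[[0,0,0],0,85],[[0,0,0],0,85],[[0,0,0],0,85],[[0,0,-5],0,85],[[0,0,-15],0,85],[[0,0,-30],0,85],[[0,0,-40],0,85],[[0,0,-30],0,85]]'; python3 -m inch '[[[0,30,0],0,85],[[0,35,0],0,85],[[0,30,0],0,85],[[0,0,0],0,85],[[0,0,0],0,85]]'
python3 - <<'E'
from h import *
s=telemetry.sense(); print(s["clock"],s["tool_pos"],s["ft_force"])
im=optics.grab_frame("wrist"); cv2.imwrite("pics/w7.png",im[...,::-1])
b=optics.grab_frame("scene"); cv2.imwrite("pics/s7.png",b[...,::-1])
E
```

```text
clock: 21.98
tool_pos: [479.9, -139.1, 226.6]
orientation: [3.141, 0.0, 0.004]
ft_force: [-0.7, -0.2, 0.1]
finger_gap: 0.997
clock: 22.6
tool_pos: [479.5, -233.7, 224.2]
orientation: [-3.141, 0.0, -0.001]
ft_force: [0.3, 0.3, 0.3]
finger_gap: 0.996
22.6 [ 479.498 -233.737  224.225] [0.288 0.271 0.258]
```

View pics/w7.png

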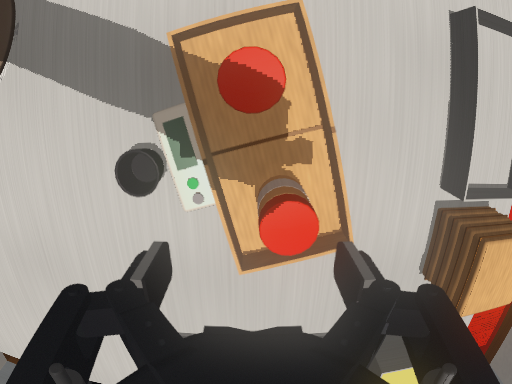

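Both jars stand upright, caps at (252,79) and (289,226). The carton's rim corners are (170,34), (302,2), (352,240) and (242,271). Now a numeric check in the carton frame.

```bash
python3 - <<'E'
from h import *
im=cv2.imread("pics/w7.png")[...,::-1].copy(); b=cv2.imread("pics/s7.png")[...,::-1].copy()
c=wplane([(170,34),(302,2),(352,240),(242,271)],92); o=c.mean(0); v=(c[0]+c[1]-c[2]-c[3])
t=np.arctan2(-v[0],v[1]); print(c,o,t,np.linalg.norm(v)/2)
global_wp=wplane
for p in((252,79),(289,226)):
    m=comp(masks(im)[0],p,1).astype(np.uint8); k=max(cv2.findContours(m,0,1)[0],key=len)[:,0]
    (x,y),r=cv2.minEnclosingCircle(wplane(k,141).astype(np.float32)); d=np.array([x,y])-o
    print((x,y,r),"in carton",d@[np.cos(t),np.sin(t)],d@[-np.sin(t),np.cos(t)])
m=comp(masks(b)[1],(130,195),1); print(m.sum(),fit(box,[496,-200,.25],[10,10,.1],{"scene":m}))
E
```

```text
[[ 403.479  -90.76 ]
 [ 525.107  -60.856]
 [ 587.302 -298.51 ]
 [ 468.652 -334.866]] [ 496.135 -196.248] 0.25846639588930576 249.1561040187905
(478.7208251953125, -139.96363830566406, 25.288860321044922) in carton -2.449499310614396 58.865871394724394
(510.83935546875, -260.44940185546875, 25.768037796020508) in carton -2.1937901485205646 -65.82716697522466
9290 (array([ 495.756, -200.571,    0.249]), np.float64(0.18979502834714346))
```

```bash
python3 -c "
from workcell import robot
print(robot.close_job())"
```

```text
the job is handed in; nothing more can be done
None
```

Both red-capped jars stand upright in the carton, one in each half, and I handed the job in at about 22.7 s of the 70 s allowed. I gripped each from above at 40 N, lowered it in steps of 1 mm or less until it touched the floor, then opened the fingers and backed off.

- **Jars:** the last wrist picture puts them at about (x −2, y +59) mm and (x −2, y −66) mm in the carton frame, inside the limits of ±20 and 43 to 83.
- **Carton:** it is at about (496, −200) mm with a yaw of 0.25 rad. That is within about 1 mm and 0.01 rad of where it started, with no sign of tipping.
- **Gripper:** it was open and clear of everything, with no force reading.

**Checks that disagreed or were weak**
- **Carton centre:** the wrist picture puts it about 4 mm off in y from the scene-camera fit (−196 against −200 mm). Its clicked rim corners are also short: 249 mm for a 260 mm side.
- **Scene-camera fit:** the last one is loose because the jars cover part of the carton, so that agreement is weaker than at the start.
- **Jar positions at the start:** the fixed cameras and the wrist camera differed by 4 to 8 mm. I used the wrist values.
- **First placement:** I pressed jar 1 with roughly 6 to 8 N at touchdown before backing off. The carton did not move.

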